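# Free the lime from the sprung hold-down

### The job

The lime is held down on the wooden slicing board by the sprung clamp arm with the red knob. Lift the arm past its hold-open point so that it stays open by itself while the lime still lies on its seat, then take the lime out and set it down in the black frying pan without dropping it in; leave the arm standing open.

Things in the scene. Friction and masses are not known exactly. Their poses are not given: they have to be found in the camera images.
- clamp_arm (a joint): Hinge of the steel hold-down arm on the fixed wooden board. Starts shut, near -0.03 rad (0: arm level), its rubber pad pressing on the lime; grows as the arm is lifted; 1.83 rad: open stop, arm leaning back from the knob's side. A spring strut pulls it shut (about 4 N at the knob to start lifting) up to about 1.1 rad; beyond that it pulls the arm to the open stop and holds it; let go earlier, it shuts.
- knob (a point): Centre of the red knob on the arm's free end: a cylinder 22 mm thick, 30 mm long across the arm (y axis, parallel to the hinge); taken by its end faces from above it pivots between the fingers. 78 mm above the worktop when shut. x axis: along the arm to the hinge axis, 165 mm off, 83 mm up; z up when shut. The arm is 16 mm wide, 10 thick; the lime lies under it, 75 mm from the knob.
- lime_mid (a point): Centre of the green lime, 55 mm long (x axis, along the arm within 5 degrees), 46 mm wide and high, 0.05 kg. It starts on four rubber nubs on the board under the arm's pad, its centre 45 mm above the worktop. Board: 200 x 120 mm, its top 18 mm above the worktop; the nubs reach 27 mm above the worktop and 19 mm to each side of the lime's centre, so it can be gripped across its width.
- pan_mid (a point): Centre of the inside floor of the loose black frying pan, 5 mm above the worktop; the pan is 205 mm wide over its rim, the rim 50 mm above the worktop, the floor about 170 mm wide; its handle runs along this point's -y axis, up to 71 mm above the worktop. z is up.
Things that resemble listed ones, but are neither listed nor needed, are in the scene too. Of the things that look like the part that bears lime_mid, the smallest one is meant.

How it is judged:
On the way:
1. the clamp arm is lifted past its hold-open point, the lime still on its seat (value of joint clamp_arm above 1.4 rad and distance of lime_mid from where it was at the start of the episode below 0.02 m), for 0.2 s.
At the end, for the whole second after the job is handed in: The clamp arm stands open by itself (joint above 1.4 rad) and the lime lies in the frying pan: its centre within 85 mm of the pan's middle seen from above and less than 60 mm above the worktop, the pan upright within 10 degrees (value of joint clamp_arm above 1.4 rad and horizontal distance between lime_mid and pan_mid below 0.085 m and height (world z) of lime_mid below 0.06 m and angle between pan_mid's own z axis and vertical below 0.17 rad); the robot touches nothing.
It fails at once if the lime is let go of high above the worktop (its centre more than 120 mm up with the fingers holding nothing) (height (world z) of lime_mid above 0.12 m and contact force between the fingers and anything else below 0.05 N).
It also fails if it takes over 58 s, if anything falls off the work surface, if the arm or the gripper's body presses on something with over 40 N, if the wrist force passes 120 N, or if a joint passes its speed limit or range.

### The arm

A 6-joint arm with a two-finger parallel gripper is mounted at the origin on a cart in front of the work surface, level with it; the furniture and walls round the work are solid. World frame = base frame: x ahead of the robot, y to its left, z up, the work surface at z = 0. Lengths are in m, angles in rad, forces in N, time in s.
With the tool pointing down it reaches from about 0.3 to 0.85 m from the base axis. Payload 5.4 kg.
Tool frame: the origin (TCP) lies between the finger pads; the fingertips stand 14 mm ahead of it and the grasp point (between the pads) lies 5 mm behind it; z points along the fingers, y is the line along which they close (so a half turn about z gives the same grasp; the last joint's range is limited). The gripper opens to 85 mm and grips with 20 to 120 N. Pads are 22 mm wide; open, the fingers measure 114 mm over their backs; the gripper's body (76 mm by 85 mm) begins 54 mm behind the grasp point. The pads swing forward as they close: fully open they stand 13 mm farther back than shut.
Start: joints at [-1.414, 0.158, 1.597, -0, 1.386, -0.21], TCP at [0.206, -0.537, 0.245] pointing down, gripper open.
Joint ranges: [-2.91, 2.91], [-0.94, 2.29], [0.18, 2.7], [-1.29, 4.43], [0.17, 2.64], [-3, 3]. Speed limits (rad/s): [2.57, 2.57, 3.14, 3.14, 3.14, 3.14].

### API

Orientations are given as a unit quaternion [x, y, z, w].
In Python, from rig import read_state, vision, job gives the robot as it stands.
- The arm moves only by the tool step_arm, never from a script. Its arguments are lists of equal length, an entry for each row: "linear": the shift along the tool's x, y, z in m, a list of three; "dr": the turn, a rotation vector about the tool's x, y, z in degrees, a list of three; "fingers": the closure in counts, from 0 (fully open) to 255 (shut). A call has 1 to 12 rows; each row shifts and turns the commanded pose from where the row before left it, along the tool's axes as they then stand; what a row does not reach is not made up. A row lasts 1/12 s, in which the tool goes at most 41.7 mm and 7.16 degrees, less where a joint would pass 70% of its speed; a pose out of reach is approached as far as the arm can. A call is refused whole if a number of a shift passes 0.0417 or a number of a turn 7.16, either way. A call with a gripper value outside its range is refused whole. The fingers move at their own pace and stop on an object; "newtons" is the grip in N (left out, the last holds). Time passes only in rows, so rows that do not move let the fingers close. It gives the time, the measured TCP pose, the force, the opening and the grip force at its end, in the units of the state.
- read_state(): the state, without advancing time (a new reading comes with each control period).
- vision.grab_frame(name): name is "scene" or "top" or "wrist"; returns a dict with "image" (420x560x3 uint8, blue, green, red), "intrinsics" (3x3 intrinsics, pixels), "k1" (the pictures are not rectified: a ray, as slopes to the right and down, at radius r is drawn at 1 + k1 r^2 times it, then the intrinsics apply), "R" (3x3) and "t" (3): a world point X has camera coordinates R X + t. Camera axes: x right, y down, z forward; pixel columns grow to the right and rows downward; lengths in m; the calibration is good to about 2 mm. A picture is of the moment at which its call begins. There is no depth.
- job.finish_job(): hands the job in; it is judged then, once.
The state is a dict: "time_s": time; "joints": joint angles; "joint_velocities": joint speeds; "tau": joint torques, N m; "eef_pos": TCP position; "eef_rot": TCP orientation; "contact_force": force on the tool from outside, world axes, zero at the start; "ft_torque": the same for the moment, N m; "grip_width": opening from 0.0 (shut) to 1.0 (fully open); "grip_force": force on a finger pad.
Only numpy, scipy, OpenCV 4.12 (cv2) and the standard library are available. Lean on these libraries where they do the work, as an engineer would, in place of code of your own. Each camera call takes 0.05 s, during which the arm holds its last target. There are 200 camera calls.

## Working session

There is one attempt and no reset: what is moved stays moved. The work goes in short steps, Python scripts to look and compute and a tool call to move; the robot and the scene stay as the last step left them, time stands still between calls to the robot, and variables do not carry over. Pictures are saved under pics/ and viewed, at most 12 in all, crops included, and the job is handed in when it is done.

Besides the shell and the picture viewer there is one more tool, called after "Request:" as a command line: name --argument value ..., lists and objects as JSON in quotes. step_arm: Moves the arm, as the interface text tells. Its arguments: {"type":"object","properties":{"linear":{"type":"array"},"dr":{"type":"array"},"fingers":{"type":"array"},"newtons":{"type":"number"}},"required":["linear","dr","fingers"]}

```bash
mkdir -p pics; ls; cat > h.py <<'E'
import numpy as np, cv2
from rig import read_state, vision, job
def grab(n):
    f=vision.grab_frame(n); return f
def ray(f,u,v):
    K=np.array(f["intrinsics"]);R=np.array(f["R"]);t=np.array(f["t"])
    d=np.linalg.inv(K)@[u,v,1.]; d=d[:2]; s=d.copy()
    for _ in range(20): s=d/(1+f["k1"]*(s@s))
    w=R.T@np.r_[s,1]; return -R.T@t, w/np.linalg.norm(w)
def plane(f,u,v,z):
    o,w=ray(f,u,v); return o+w*(z-o[2])/w[2]
def proj(f,X):
    c=np.array(f["R"])@X+f["t"]; s=c[:2]/c[2]; s=s*(1+f["k1"]*(s@s))
    return (np.array(f["intrinsics"])@np.r_[s,1])[:2]
def tri(f,p,g,q):
    o1,a=ray(f,*p);o2,b=ray(g,*q)
    s=np.linalg.lstsq(np.c_[a,-b],o2-o1,rcond=None)[0]
    A=o1+a*s[0];B=o2+b*s[1]; return (A+B)/2,np.linalg.norm(A-B)
E
python3 - <<'E'
from h import *
import pickle
fs={n:grab(n) for n in("scene","top","wrist")}
pickle.dump(fs,open("f0.pkl","wb"))
for n,f in fs.items(): cv2.imwrite(f"pics/{n}0.png",f["image"]); print(n,-np.array(f["R"]).T@f["t"])
s=read_state();print(s["time_s"],s["eef_pos"],s["eef_rot"],s["contact_force"])
E
```

```text
pics
scene [-0.29239709 -0.62475931  0.58222471]
top [ 0.27127627 -0.03647685  1.27847596]
wrist [ 0.28269869 -0.50634734  0.37272504]
0.15 [ 0.20611855 -0.53629987  0.24453096] [ 9.83229800e-01  1.82369455e-01  1.89775783e-05 -7.35936553e-04] [ 0.519433    0.3287977  -0.06984463]
```

View pics/top0.png

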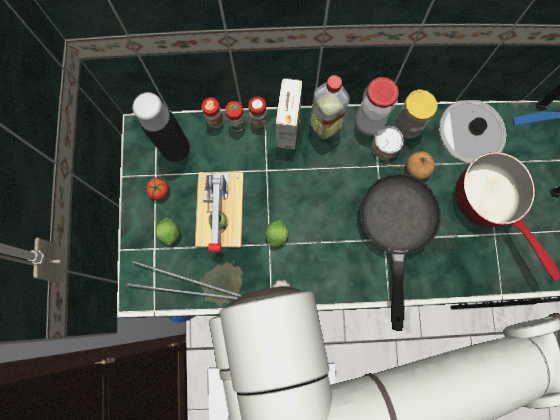

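View pics/scene0.png

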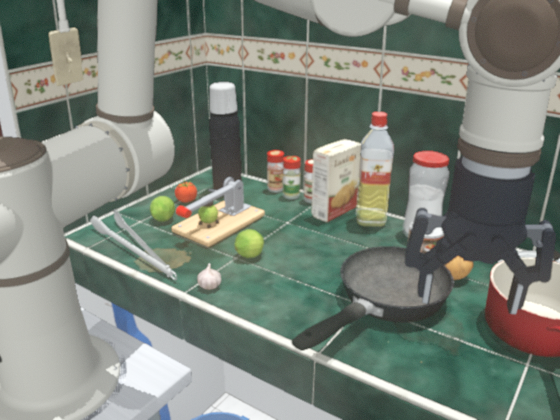

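The top view shows the red knob at about (215,247), the hinge block at about (216,185), the lime under the arm at (217,222), and the pan centre at (400,213). The scene view shows the same layout, with the knob at (183,211) and the clamped lime at (208,213).

```bash
python3 - <<'E'
from h import *
import pickle
fs=pickle.load(open("f0.pkl","rb"))
def red(f,box):
    x0,y0,x1,y1=box; h=cv2.cvtColor(f["image"],cv2.COLOR_BGR2HSV)
    m=(((h[...,0]<6)|(h[...,0]>174))&(h[...,1]>170)&(h[...,2]>90)).astype(np.uint8)
    k=np.zeros_like(m);k[y0:y1,x0:x1]=m[y0:y1,x0:x1]
    M=cv2.moments(k,True); return (M["m10"]/M["m00"],M["m01"]/M["m00"]),M["m00"]
t,s=fs["top"],fs["scene"]
a,na=red(t,(200,230,230,260));b,nb=red(s,(170,195,200,225))
print("knob",a,na,b,nb,tri(t,a,s,b), plane(t,*a,.082))
g=cv2.cvtColor(t["image"],cv2.COLOR_BGR2GRAY)
print("lime",plane(t,217,222,.045)); print("hinge",plane(t,216,180,.09))
# pan: dark pixels region
h=cv2.cvtColor(t["image"],cv2.COLOR_BGR2HSV)
m=((h[...,1]<60)&(h[...,2]<110)).astype(np.uint8); k=np.zeros_like(m);k[165:262,350:448]=m[165:262,350:448]
k=cv2.morphologyEx(k,cv2.MORPH_OPEN,np.ones((5,5)))
c=max(cv2.findContours(k,0,2)[0],key=cv2.contourArea);(u,v),r=cv2.minEnclosingCircle(c);print("pan",u,v,r,plane(t,u,v,.05),plane(t,u+r,v,.05)-plane(t,u-r,v,.05))
print("handle",plane(t,398,320,.07))
for p in [(199,172),(242,172),(195,246),(241,247)]: print("board",plane(t,*p,.018))
cv2.imwrite("pics/c0.png",np.hstack([cv2.resize(t["image"][160:260,180:260],None,fx=4.5,fy=4.5,interpolation=2),cv2.resize(s["image"][160:260,160:240],None,fx=4.5,fy=4.5,interpolation=2)]))
E
```

```text
knob (214.2842105263158, 247.44210526315788) 95.0 (182.63440860215053, 211.0215053763441) 93.0 (array([0.44034208, 0.12575655, 0.08022333]), np.float64(0.0004241940468972008)) [0.43993921 0.12566329 0.082     ]
lime [0.50960629 0.12292324 0.045     ]
hinge [0.60696286 0.1182859  0.09      ]
pan 399.404296875 214.4186553955078 41.62228775024414 [ 0.50884837 -0.33924273  0.05      ] [-0.00906809 -0.21387533  0.        ]
handle [ 0.24742857 -0.30905389  0.07      ]
board [0.6512037  0.17255566 0.018     ]
board [0.64622262 0.05870661 0.018     ]
board [0.45459149 0.18386706 0.018     ]
board [0.44740109 0.06595752 0.018     ]
```

View pics/c0.png

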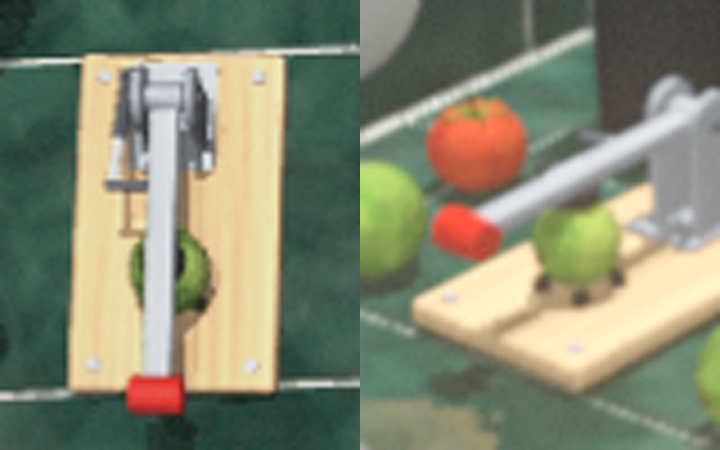

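Request:
step_arm --linear '[[0,0,0],[0,0,0],[0,0,0],[0,0,0],[0.02,-0.03,0],[0.02,-0.03,0],[0.02,-0.03,0],[0.02,-0.035,0],[0.02,-0.037,0],[0.02,-0.037,0],[0.02,-0.037,0],[0.02,-0.037,0]]' --dr '[[0,0,6],[0,0,6],[0,0,6],[0,0,6],[0,0,0],[0,0,0],[0,0,0],[0,0,0],[0,0,0],[0,0,0],[0,0,0],[0,0,0]]' --fingers '[0,0,0,0,0,0,0,0,0,0,0,0]' --newtons 30

```text
time_s: 1.15
eef_pos: [0.3798, -0.2718, 0.2451]
eef_rot: [1.0, -0.026, 0.0, -0.0]
contact_force: [0.6, -1.1, -0.2]
grip_width: 0.996
grip_force: 0.0
```

Request:
step_arm --linear '[[0.004,-0.04,0],[0.004,-0.04,0],[0.004,-0.04,0],[0.004,-0.04,0],[0.004,-0.04,0],[0.004,-0.04,0],[0.004,-0.04,0],[0.004,-0.04,0],[0.004,-0.04,0.02],[0.003,-0.04,0.02],[0,0,0],[0,0,0]]' --dr '[[0,0,0],[0,0,0],[0,0,0],[0,0,0],[0,0,0],[0,0,0],[0,0,0],[0,0,0],[0,0,0],[0,0,0],[0,0,0],[0,0,0]]' --fingers '[0,0,0,0,0,0,0,0,0,0,0,0]'

```text
time_s: 2.15
eef_pos: [0.437, 0.1196, 0.2066]
eef_rot: [1.0, -0.024, -0.002, 0.0]
contact_force: [-0.0, -0.1, 0.6]
grip_width: 0.997
grip_force: 0.0
```

```bash
cat >> h.py <<'E'
from scipy.spatial.transform import Rotation as Ro
def to(X,yaw=None):
    s=read_state(); R=Ro.from_quat(s["eef_rot"]); e=np.array(s["eef_pos"]); m=R.as_matrix()
    y=np.degrees(np.arctan2(m[1,0],m[0,0]))
    print("t",round(s["time_s"],2),"tcp",e.round(4),"yaw",y.round(2),"zaxis",m[:,2].round(3),"tool delta",(m.T@(np.array(X)-e)).round(4),"dz",None if yaw is None else round(y-yaw,1))
E
python3 - <<'E'
from h import *
import pickle
to([.44,.1257,.2],-3)
f=grab("wrist");pickle.dump(f,open("f1.pkl","wb"))
cv2.imwrite("pics/w1.png",f["image"])
for X in [(.44,.1257,.078),(.605,.116,.083),(.515,.1215,.045)]: print(proj(f,np.array(X)))
E
```

```text
t 2.15 tcp [0.437  0.1196 0.2066] yaw -2.74 zaxis [-0.004 -0.    -1.   ] tool delta [ 0.0027 -0.0062  0.0066] dz 0.3
[271.98101457 203.42229528]
[273.3742644  -54.92930032]
[273.07033222  97.68771159]
```

View pics/w1.png

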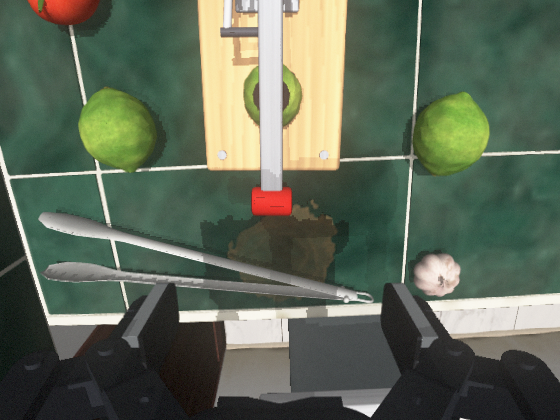

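The wrist view shows the knob centred at about (271,201), the clamped lime at about (272,95), and the arm running straight up the image at column 271. These agree with my projections.

```bash
python3 - <<'E'
from h import *
import pickle
f=pickle.load(open("f1.pkl","rb"))
h=cv2.cvtColor(f["image"],cv2.COLOR_BGR2HSV)
m=(((h[...,0]<6)|(h[...,0]>174))&(h[...,1]>150)&(h[...,2]>80)).astype(np.uint8);m[:170]=0;m[240:]=0
x,y,w,hh=cv2.boundingRect(m);print(x,y,w,hh)
k=plane(f,x+w/2,y+hh/2,.080);print("knob",k,plane(f,x+w,y,.080)-plane(f,x,y,.080))
g=((h[...,0]>28)&(h[...,0]<50)&(h[...,1]>110)).astype(np.uint8);g[:40]=0;g[150:]=0;g[:,:225]=0;g[:,320:]=0
g=cv2.morphologyEx(g,cv2.MORPH_OPEN,np.ones((5,5)))
x,y,w,hh=cv2.boundingRect(g);print(x,y,w,hh);print("lime",plane(f,x+w/2,y+hh/2,.045),plane(f,x+w,y+hh,.045)-plane(f,x,y,.045))
print(plane(f,272,20,.088), plane(f,271.5,180,.083))
to([k[0],k[1],.078-.005])
E
```

```text
251 187 41 29
knob [0.44212321 0.12590243 0.08      ] [-0.00141647 -0.02992173  0.        ]
245 69 56 51
lime [0.51735865 0.12143074 0.045     ] [-0.03970099 -0.04108708  0.        ]
[0.5622163  0.11897045 0.088     ] [0.45912814 0.12491649 0.083     ]
t 2.2 tcp [0.4379 0.1184 0.2076] yaw -2.87 zaxis [-0.001 -0.    -1.   ] tool delta [ 0.0041 -0.0078  0.1346] dz None
```

Request:
step_arm --linear '[[0.002,-0.004,0.02],[0.002,-0.004,0.03],[0,0,0.03],[0,0,0.03],[0,0,0.02],[0,0,0.005],[0,0,0],[0,0,0]]' --dr '[[0,0,0],[0,0,0],[0,0,0],[0,0,0],[0,0,0],[0,0,0],[0,0,0],[0,0,0]]' --fingers '[0,0,0,0,0,0,0,0]'

```text
time_s: 2.87
eef_pos: [0.4441, 0.125, 0.0746]
eef_rot: [1.0, -0.027, 0.001, -0.0]
contact_force: [0.4, 0.2, 0.8]
grip_width: 1.002
grip_force: 0.0
```

Request:
step_arm --linear '[[0,0,0],[0,0,0],[0,0,0],[0,0,0],[0,0,0],[0,0,0],[0,0,0],[0,0,0]]' --dr '[[0,0,0],[0,0,0],[0,0,0],[0,0,0],[0,0,0],[0,0,0],[0,0,0],[0,0,0]]' --fingers '[255,255,255,255,255,255,255,255]' --newtons 30

```text
time_s: 3.53
eef_pos: [0.4432, 0.1255, 0.0736]
eef_rot: [1.0, -0.026, 0.0, 0.0]
contact_force: [-0.8, -3.5, 4.1]
grip_width: 0.344
grip_force: 34.7
```

```bash
python3 - <<'E'
from h import *
s=read_state();print(s["eef_pos"],s["contact_force"],s["grip_width"]*85,s["grip_force"])
to([.442,.126,.073],-3)
f=grab("wrist");cv2.imwrite("pics/w2.png",f["image"])
# arc plan from knob at th0=-.03, hinge 165 off, along yaw -3
e=np.array(s["eef_pos"]);L=.165
th=np.concatenate([np.linspace(-.03,1.6,25)])
x=L*(1-np.cos(th))-L*(1-np.cos(th[0]));z=L*(np.sin(th)-np.sin(th[0]))
print(np.c_[np.diff(x),np.diff(z)].round(4).tolist(), x[-1],z[-1])
E
```

```text
[0.44316278 0.12550069 0.07358962] [-0.77570962 -3.5455057   4.09704712] 29.26689462407769 34.65275287628174
t 3.53 tcp [0.4432 0.1255 0.0736] yaw -2.96 zaxis [ 0.001 -0.001 -1.   ] tool delta [-0.0012 -0.0004  0.0006] dz 0.0
[[0.0, 0.0112], [0.0008, 0.0112], [0.0016, 0.0111], [0.0023, 0.011], [0.003, 0.0108], [0.0038, 0.0105], [0.0045, 0.0103], [0.0052, 0.0099], [0.0058, 0.0096], [0.0065, 0.0091], [0.0071, 0.0087], [0.0076, 0.0082], [0.0082, 0.0077], [0.0087, 0.0071], [0.0091, 0.0065], [0.0096, 0.0058], [0.0099, 0.0052], [0.0103, 0.0045], [0.0105, 0.0038], [0.0108, 0.0031], [0.011, 0.0023], [0.0111, 0.0016], [0.0112, 0.0008], [0.0112, 0.0001]] 0.16974367674829563 0.16987890203526015
```

View pics/w2.png

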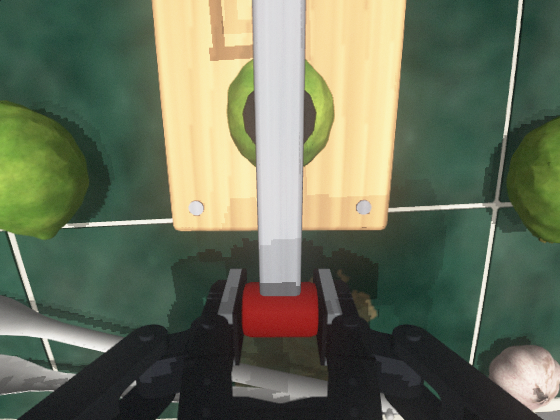

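The knob at about (280,308) is held squarely between both pads, and the lime at (280,112) is untouched. Next I lift along the arc.

Request:
step_arm --linear '[[0,0,-0.0112],[0.0008,0,-0.0112],[0.0016,0,-0.0111],[0.0023,0,-0.011],[0.003,0,-0.0108],[0.0038,0,-0.0105],[0.0045,0,-0.0103],[0.0052,0,-0.0099]]' --dr '[[0,0,0],[0,0,0],[0,0,0],[0,0,0],[0,0,0],[0,0,0],[0,0,0],[0,0,0]]' --fingers '[255,255,255,255,255,255,255,255]'

```text
time_s: 4.25
eef_pos: [0.4631, 0.1245, 0.1593]
eef_rot: [1.0, -0.026, -0.002, 0.0]
contact_force: [-2.1, -3.5, -6.1]
grip_width: 0.339
grip_force: 30.6
```

Request:
step_arm --linear '[[0.0058,0,-0.0096],[0.0065,0,-0.0091],[0.0071,0,-0.0087],[0.0076,0,-0.0082],[0.0082,0,-0.0077],[0.0087,0,-0.0071],[0.0091,0,-0.0065],[0.0096,0,-0.0058],[0.0099,0,-0.0052],[0.0103,0,-0.0045]]' --dr '[[0,0,0],[0,0,0],[0,0,0],[0,0,0],[0,0,0],[0,0,0],[0,0,0],[0,0,0],[0,0,0],[0,0,0]]' --fingers '[255,255,255,255,255,255,255,255,255,255]'

```text
time_s: 5.08
eef_pos: [0.5478, 0.1205, 0.233]
eef_rot: [1.0, -0.026, 0.001, -0.0]
contact_force: [-1.3, -2.3, -3.1]
grip_width: 0.344
grip_force: 29.9
```

Request:
step_arm --linear '[[0.0105,0,-0.0038],[0.0108,0,-0.0031],[0.011,0,-0.0023],[0.0111,0,-0.0016],[0.0112,0,-0.0008],[0.0112,0,0],[0.0112,0,0.001],[0.011,0,0.0015],[0,0,0],[0,0,0]]' --dr '[[0,0,0],[0,0,0],[0,0,0],[0,0,0],[0,0,0],[0,0,0],[0,0,0],[0,0,0],[0,0,0],[0,0,0]]' --fingers '[255,255,255,255,255,255,255,255,255,255]'

```text
time_s: 5.92
eef_pos: [0.6366, 0.1162, 0.2429]
eef_rot: [1.0, -0.026, 0.003, -0.001]
contact_force: [3.6, -0.4, 3.3]
grip_width: 0.346
grip_force: 31.0
```

```bash
python3 - <<'E'
from h import *
s=read_state();print(s["eef_pos"],s["contact_force"],s["grip_width"]*85,s["grip_force"])
a=[.442-.605,.078-.083]; to([.64,.115,.25],-3)
f=grab("scene");cv2.imwrite("pics/s3.png",cv2.resize(f["image"][100:270,120:330],None,fx=2.5,fy=2.5))
E
```

```text
[0.63659903 0.11619173 0.2429408 ] [ 3.55882038 -0.41147844  3.25445099] 29.38168211421955 31.040334105491638
t 5.92 tcp [0.6366 0.1162 0.2429] yaw -2.99 zaxis [ 0.005  0.001 -1.   ] tool delta [ 0.0035  0.001  -0.007 ] dz 0.0
```

View pics/s3.png

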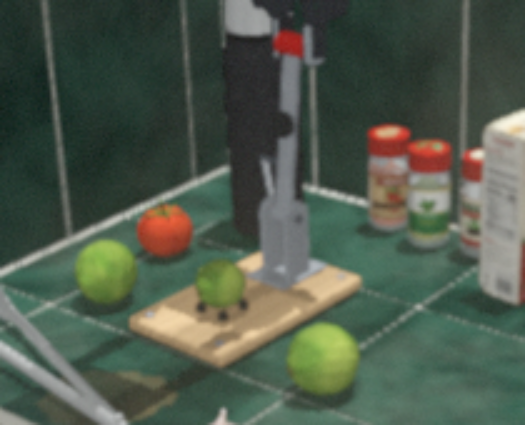

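The arm stands past vertical, with the knob at about (290,43) in the crop, and the lime is still on its nubs at (220,283). I'll release with a partial opening because the mill is close, then go straight up.

Request:
step_arm --linear '[[0,0,0],[0,0,0],[0,0,0],[0,0,0],[0,0,-0.01],[0,0,-0.02],[0,0,-0.03],[0,0,-0.02],[0,0,0]]' --dr '[[0,0,0],[0,0,0],[0,0,0],[0,0,0],[0,0,0],[0,0,0],[0,0,0],[0,0,0],[0,0,0]]' --fingers '[120,120,120,120,120,120,120,120,120]'

```text
time_s: 6.72
eef_pos: [0.6365, 0.1158, 0.3278]
eef_rot: [1.0, -0.026, 0.005, -0.0]
contact_force: [1.0, -0.1, 1.3]
grip_width: 0.53
grip_force: 0.0
```

Request:
step_arm --linear '[[-0.02,0,0],[-0.03,0,0],[-0.03,0,0],[-0.03,0,0],[-0.03,0,0],[-0.03,0,0],[-0.02,0,0],[0,0,0],[0,0,0]]' --dr '[[0,0,0],[0,0,0],[0,0,0],[0,0,0],[0,0,0],[0,0,0],[0,0,0],[0,0,0],[0,0,0]]' --fingers '[120,120,120,120,60,0,0,0,0]'

```text
time_s: 7.47
eef_pos: [0.4443, 0.1258, 0.3209]
eef_rot: [1.0, -0.026, 0.001, -0.0]
contact_force: [0.1, -0.3, -0.8]
grip_width: 1.001
grip_force: 0.0
```

```bash
python3 - <<'E'
from h import *
f=grab("wrist");t=grab("top")
to([.517,.1215,.04],-3)
cv2.imwrite("pics/w4.png",np.hstack([cv2.resize(f["image"],None,fx=.7,fy=.7),cv2.resize(t["image"][130:270,150:290],(294*4//3,294))]))
g=cv2.cvtColor(t["image"],cv2.COLOR_BGR2HSV)
for n,F,b in(("w",f,None),("t",t,(195,195,245,250))):
    h=cv2.cvtColor(F["image"],cv2.COLOR_BGR2HSV)
    m=((h[...,0]>28)&(h[...,0]<50)&(h[...,1]>110)&(h[...,2]>40)).astype(np.uint8)
    m=cv2.morphologyEx(m,cv2.MORPH_OPEN,np.ones((3,3)))
    for c in cv2.findContours(m,0,2)[0]:
        if cv2.contourArea(c)>100:
            r=cv2.minAreaRect(c);print(n,np.array(cv2.boundingRect(c)),r[1:],plane(F,*r[0],.045).round(4))
E
```

```text
t 7.57 tcp [0.4453 0.1255 0.3207] yaw -3.0 zaxis [ 0. -0. -1.] tool delta [0.0717 0.0003 0.2808] dz 0.0
w [384  99  54  61] ((54.11284255981445, 55.45448303222656), 63.43495178222656) [ 0.4808 -0.0205  0.045 ]
w [140  97  54  61] ((56.34891128540039, 53.21841049194336), 26.56505012512207) [0.4974 0.249  0.045 ]
w [261  76  40  51] ((43.133514404296875, 41.719295501708984), 45.0) [0.517  0.1227 0.045 ]
w [98  8 39 30] ((22.13594627380371, 40.47715377807617), 71.56505584716797) [0.6043 0.283  0.045 ]
t [157 229  19  16] ((19.200000762939453, 11.400001525878906), 36.869895935058594) [0.4785 0.255  0.045 ]
t [266 220  22  26] ((25.0, 21.0), 90.0) [ 0.4767 -0.0262  0.045 ]
```

View pics/w4.png

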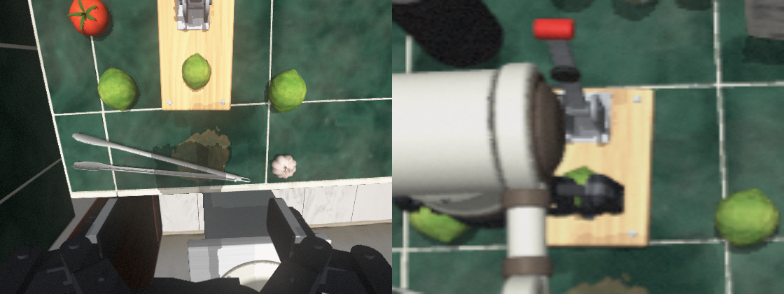

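The arm stands open by itself, with the knob in the far position at (553,28) in the right panel. The lime is free on its seat at about (197,72) in the left panel. I'll tilt the tool 21° back towards the robot so the wrist stays clear of the open arm.

Request:
step_arm --linear '[[0,0,0],[0,0,0],[0,0,0],[-0.016,0,0.02],[-0.015,0,0.03],[0,0,0.03],[0,0,0.03],[0,0,0.03],[0,0,0.03],[0,0,0.02],[0,0,0],[0,0,0]]' --dr '[[0,7,0],[0,7,0],[0,7,0],[0,0,0],[0,0,0],[0,0,0],[0,0,0],[0,0,0],[0,0,0],[0,0,0],[0,0,0],[0,0,0]]' --fingers '[0,0,0,0,0,0,0,0,0,0,0,0]'

```text
time_s: 8.57
eef_pos: [0.4836, 0.1234, 0.1311]
eef_rot: [0.983, -0.026, 0.181, 0.005]
contact_force: [0.9, -0.1, 0.8]
grip_width: 1.001
grip_force: 0.0
```

```bash
python3 - <<'E'
from h import *
f=grab("wrist")
to([.519,.122,.043],-3)
cv2.imwrite("pics/w5.png",f["image"])
h=cv2.cvtColor(f["image"],cv2.COLOR_BGR2HSV)
m=((h[...,0]>28)&(h[...,0]<50)&(h[...,1]>110)&(h[...,2]>40)).astype(np.uint8)
m=cv2.morphologyEx(m,cv2.MORPH_OPEN,np.ones((3,3)))
for c in cv2.findContours(m,0,2)[0]:
    if cv2.contourArea(c)>300: x,y,w,q=cv2.boundingRect(c);print((x,y,w,q),plane(f,x+w/2,y+q/2,.045).round(4))
E
```

```text
t 8.62 tcp [0.4845 0.1235 0.1328] yaw -3.0 zaxis [ 0.358 -0.019 -0.934] tool delta [ 0.0001 -0.0003  0.0962] dz 0.0
(446, 217, 95, 99) [ 0.4807 -0.0185  0.045 ]
(47, 214, 94, 101) [0.496  0.2464 0.045 ]
(247, 182, 68, 82) [0.5171 0.1213 0.045 ]
```

View pics/w5.png

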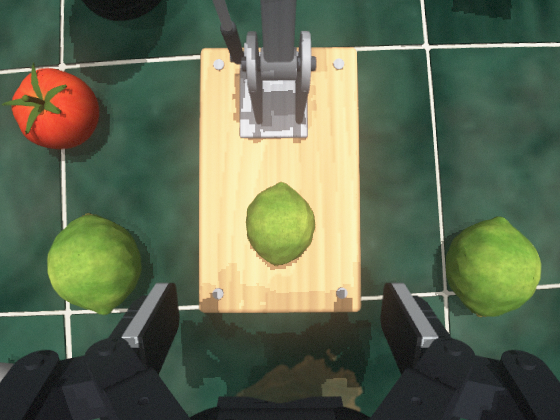

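The lime at (281,223) is centred between the fingers, which stand at columns of about 150 and 410, and the arm is out of the way. I'll descend 96 mm along the tool axis and grip with 20 N.

Request:
step_arm --linear '[[0,0,0.025],[0,0,0.03],[0,0,0.025],[0,0,0.015],[0,0,0],[0,0,0],[0,0,0]]' --dr '[[0,0,0],[0,0,0],[0,0,0],[0,0,0],[0,0,0],[0,0,0],[0,0,0]]' --fingers '[0,0,0,0,0,0,0]'

```text
time_s: 9.2
eef_pos: [0.5193, 0.122, 0.0458]
eef_rot: [0.983, -0.026, 0.184, 0.005]
contact_force: [-0.7, 0.4, 1.3]
grip_width: 0.998
grip_force: 0.0
```

Request:
step_arm --linear '[[0,0,0],[0,0,0],[0,0,0],[0,0,0],[0,0,0],[0,0,0],[0,0,0],[0,0,0]]' --dr '[[0,0,0],[0,0,0],[0,0,0],[0,0,0],[0,0,0],[0,0,0],[0,0,0],[0,0,0]]' --fingers '[255,255,255,255,255,255,255,255]' --newtons 20

```text
time_s: 9.87
eef_pos: [0.5185, 0.1214, 0.0446]
eef_rot: [0.983, -0.025, 0.183, 0.005]
contact_force: [-3.7, -4.0, 5.8]
grip_width: 0.505
grip_force: 19.4
```

Request:
step_arm --linear '[[0,0,-0.005],[0,0,-0.01],[0,0,-0.02],[0,0,-0.025],[0,0,-0.025],[0,0,-0.025],[0,0,-0.015],[0,0,0],[0,0,0]]' --dr '[[0,0,0],[0,0,0],[0,0,0],[0,0,0],[0,0,0],[0,0,0],[0,0,0],[0,0,0],[0,0,0]]' --fingers '[255,255,255,255,255,255,255,255,255]'

```text
time_s: 10.62
eef_pos: [0.4733, 0.1243, 0.1608]
eef_rot: [0.983, -0.026, 0.183, 0.005]
contact_force: [0.7, -0.0, -1.4]
grip_width: 0.503
grip_force: 20.7
```

```bash
python3 - <<'E'
from h import *
f=grab("wrist")
s=read_state();print(s["grip_width"]*85,s["grip_force"])
to([.509,-.339,.16])
cv2.imwrite("pics/w6.png",f["image"])
E
```

```text
42.952657459835 20.653952331631444
t 10.67 tcp [0.4727 0.1242 0.1595] yaw -2.98 zaxis [ 0.357 -0.019 -0.934] tool delta [0.0565 0.4607 0.0211] dz None
```

View pics/w6.png

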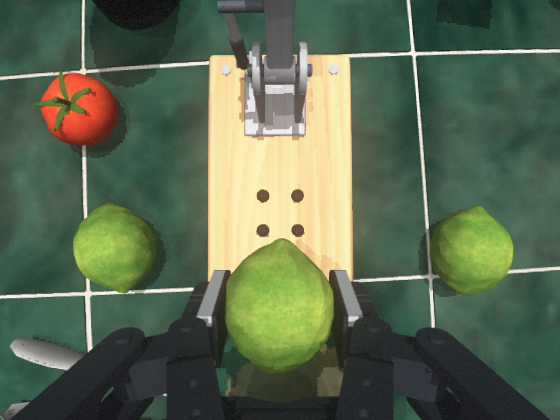

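The lime is held at about (280,305) and the seat's four nubs are empty. Next I straighten the tool and traverse to the pan.

Request:
step_arm --linear '[[0,0,0],[0,0,0],[0,0,0],[0.005,0.015,0],[0.005,0.025,0],[0.005,0.035,0],[0.005,0.035,0],[0.005,0.035,0],[0.005,0.035,0],[0.005,0.035,0],[0.005,0.035,0],[0.005,0.035,0]]' --dr '[[0,-7,0],[0,-7,0],[0,-7,0],[0,0,0],[0,0,0],[0,0,0],[0,0,0],[0,0,0],[0,0,0],[0,0,0],[0,0,0],[0,0,0]]' --fingers '[255,255,255,255,255,255,255,255,255,255,255,255]'

```text
time_s: 11.67
eef_pos: [0.5023, -0.1642, 0.1578]
eef_rot: [1.0, -0.026, -0.002, -0.001]
contact_force: [0.4, 0.4, -0.3]
grip_width: 0.505
grip_force: 20.7
```

Request:
step_arm --linear '[[0.005,0.035,0],[0.005,0.035,0],[0.005,0.035,0],[0,0.035,0],[0,0.025,0],[0,0.01,0],[0,0,0],[0,0,0],[0,0,0]]' --dr '[[0,0,0],[0,0,0],[0,0,0],[0,0,0],[0,0,0],[0,0,0],[0,0,0],[0,0,0],[0,0,0]]' --fingers '[255,255,255,255,255,255,255,255,255]'

```text
time_s: 12.42
eef_pos: [0.509, -0.3365, 0.159]
eef_rot: [1.0, -0.025, -0.001, -0.001]
contact_force: [-1.2, 0.6, -1.4]
grip_width: 0.502
grip_force: 20.7
```

```bash
python3 - <<'E'
from h import *
f=grab("wrist")
s=read_state();print(s["grip_width"]*85,s["grip_force"])
to([.509,-.339,.028])
cv2.imwrite("pics/w7.png",f["image"])
E
```

```text
42.956007539774646 20.699228358571418
t 12.47 tcp [ 0.5092 -0.3365  0.1594] yaw -2.9 zaxis [-0.001  0.002 -1.   ] tool delta [1.000e-04 2.700e-03 1.314e-01] dz None
```

View pics/w7.png

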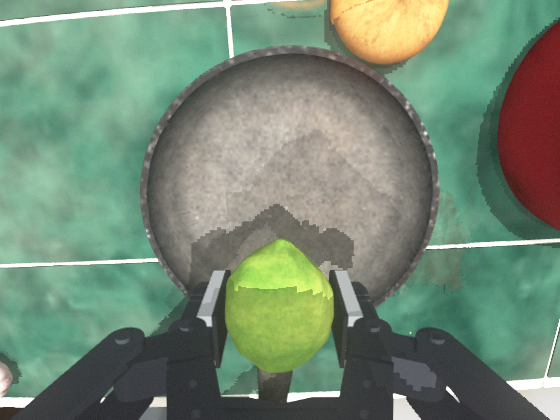

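The lime at (280,305) hangs over the pan, whose rim spans columns 142 to 438, and there is free room for the fingers. Now I lower it.

Request:
step_arm --linear '[[0,0.001,0.015],[0,0.001,0.025],[0,0,0.03],[0,0,0.025],[0,0,0.015],[0,0,0.01],[0,0,0.005],[0,0,0.002],[0,0,0],[0,0,0]]' --dr '[[0,0,0],[0,0,0],[0,0,0],[0,0,0],[0,0,0],[0,0,0],[0,0,0],[0,0,0],[0,0,0],[0,0,0]]' --fingers '[255,255,255,255,255,255,255,255,255,255]'

```text
time_s: 13.3
eef_pos: [0.5098, -0.3408, 0.0346]
eef_rot: [1.0, -0.026, 0.001, 0.001]
contact_force: [0.8, 0.2, -1.4]
grip_width: 0.507
grip_force: 20.7
```

Request:
step_arm --linear '[[0,0,0.002],[0,0,0.001],[0,0,0.001],[0,0,0.001],[0,0,0],[0,0,0]]' --dr '[[0,0,0],[0,0,0],[0,0,0],[0,0,0],[0,0,0],[0,0,0]]' --fingers '[255,255,255,255,255,255]'

```text
time_s: 13.8
eef_pos: [0.5102, -0.3412, 0.0306]
eef_rot: [1.0, -0.026, 0.001, 0.001]
contact_force: [-1.3, 3.1, 10.8]
grip_width: 0.512
grip_force: 21.5
```

The lime is resting on the pan floor, so I open the fingers slowly and then back straight up.

Request:
step_arm --linear '[[0,0,-0.001],[0,0,0],[0,0,0],[0,0,0],[0,0,0],[0,0,0],[0,0,0],[0,0,0],[0,0,0],[0,0,0],[0,0,0],[0,0,0]]' --dr '[[0,0,0],[0,0,0],[0,0,0],[0,0,0],[0,0,0],[0,0,0],[0,0,0],[0,0,0],[0,0,0],[0,0,0],[0,0,0],[0,0,0]]' --fingers '[140,130,120,115,110,105,100,90,70,50,25,10]'

```text
time_s: 14.8
eef_pos: [0.509, -0.3403, 0.0292]
eef_rot: [1.0, -0.026, -0.0, -0.0]
contact_force: [-0.8, -0.3, -0.5]
grip_width: 0.962
grip_force: 0.0
```

Request:
step_arm --linear '[[0,0,-0.01],[0,0,-0.02],[0,0,-0.03],[0,0,-0.03],[0,0,-0.03],[0,0,-0.03],[0,0,-0.03],[0,0,-0.03],[0,0,-0.01],[0,0,0],[0,0,0],[0,0,0]]' --dr '[[0,0,0],[0,0,0],[0,0,0],[0,0,0],[0,0,0],[0,0,0],[0,0,0],[0,0,0],[0,0,0],[0,0,0],[0,0,0],[0,0,0]]' --fingers '[10,10,10,10,10,10,10,10,10,10,10,10]'

```text
time_s: 15.8
eef_pos: [0.5082, -0.3395, 0.2469]
eef_rot: [1.0, -0.026, -0.001, -0.001]
contact_force: [0.6, 0.8, -0.1]
grip_width: 0.965
grip_force: 0.0
```

```bash
python3 - <<'E'
from h import *
f=grab("wrist");s=grab("scene")
cv2.imwrite("pics/w8.png",np.hstack([cv2.resize(f["image"],(400,300)),cv2.resize(s["image"],(400,300))]))
h=cv2.cvtColor(f["image"],cv2.COLOR_BGR2HSV)
m=((h[...,0]>28)&(h[...,0]<50)&(h[...,1]>110)&(h[...,2]>40)).astype(np.uint8)
m=cv2.morphologyEx(m,cv2.MORPH_OPEN,np.ones((3,3)))
for c in cv2.findContours(m,0,2)[0]:
    if cv2.contourArea(c)>300: x,y,w,q=cv2.boundingRect(c);print((x,y,w,q),plane(f,x+w/2,y+q/2,.028).round(4))
E
```

```text
(0, 196, 22, 54) [ 0.4761 -0.05    0.028 ]
(257, 163, 47, 50) [ 0.4991 -0.3389  0.028 ]
```

View pics/w8.png

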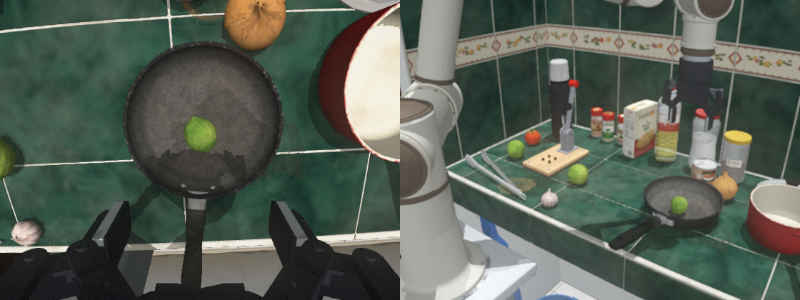

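The lime lies near the middle of the upright pan, at (201,134) on the left and (679,204) on the right. The clamp arm stands open at (570,110), and the gripper is clear of everything.

```bash
python3 -c "
from rig import job
print(job.finish_job())"
```

```text
the job is handed in; nothing more can be done
None
```

The job is handed in: the clamp arm stands open by itself, and the lime lies near the middle of the upright pan with the gripper clear, after about 16 s of the 58 s allowed; no verdict was returned.

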